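# Shelve two cartons by height in the bakery stall's display rack

## Task

Put the two orange-sleeved cartons away in the two-tier display rack by height: the short one on the lower tier, and the tall one, which only fits under the higher roof, on the upper tier. Each should stand upright, pointing straight into the rack with its whole length on its board and its far end tucked under the board above. Leave the blue-sleeved carton where it stands: it is reserved.

Things in the scene. Friction and masses are not known exactly. Their poses are not given: they have to be found in the camera images.
- short_center (a point): Centre (half-way up) of the short closed carton, brown kraft cardboard with an orange sleeve round its middle, on the table. 160 mm long (its x axis) x 50 mm wide (y) x 55 mm high (z, up); about 0.09 kg. Its two ends are alike. Gripped firmly (a loose grip lets it droop) across its width about 35 mm from the end that stays outside, it can be slid in endways under a board.
- tall_center (a point): Centre (half-way up) of the tall closed carton, the same brown kraft with orange sleeve, on the table. 160 mm long (its x axis) x 50 mm wide (y) x 105 mm high (z, up); about 0.13 kg. Its two ends are alike.
- low_tier (a point): Point on top of the lower board of the fixed wooden rack (left of the robot, stepped boards, dark posts) over which the short carton's middle belongs; 20 mm above the table. x level into the rack, z up. From here in mm: board x -100 to 220, y +-135; upper board starts at x = 20, its underside 75 up. Posts 12 thick at y = +-127, x = -88, 30, 212. No back wall.
- high_tier (a point): Point on top of the rack's upper board over which the tall carton's middle belongs; 107 mm above the table. x level into the rack (112 mm farther in than the lower point), z up. From here in mm: board x -92 to 108, y +-135, 12 thick; roof starts at x = 13, its underside 125 up, its top 137 up. Posts 12 thick, 143 high, at y = +-127, x = 23 and 100.
- reserved_center (a point): Centre (half-way up) of the reserved carton, of the same kraft but with a blue sleeve, 160 mm long (x) x 50 mm wide (y) x 80 mm high (z), among the other two on the table. Not to be moved.
There are look-alikes about, which are no part of the job. Leave any yellow look-alike of the part that bears short_center alone.

How it is judged:
At the end, for the whole second after the job is handed in: Short carton on the lower board and tall one on the upper, each upright within 10 degrees, straight in within 15 degrees, no end more than 10 mm past the board's edge, between the side posts; the blue-sleeved carton within 30 mm of where it stood (x of short_center in the frame of low_tier between -0.03 and 0.15 m and y of short_center in the frame of low_tier between -0.1 and 0.1 m and z of short_center in the frame of low_tier between 0.017 and 0.038 m and angle between each of short_center, tall_center's own z axis and vertical below 0.17 rad and angle between the x axis of short_center and the x axis of low_tier, either way round below 0.26 rad and x of tall_center in the frame of high_tier between -0.024 and 0.038 m and y of tall_center in the frame of high_tier between -0.1 and 0.1 m and z of tall_center in the frame of high_tier between 0.042 and 0.063 m and angle between the x axis of tall_center and the x axis of high_tier, either way round below 0.26 rad and distance of reserved_center from where it was at the start of the episode below 0.03 m); the robot touches nothing.
It fails at once if the reserved blue-sleeved carton is moved by more than 30 mm (distance of reserved_center from where it was at the start of the episode above 0.03 m).
It also fails if it takes over 58 s, if anything falls off the work surface, if the arm or the gripper's body presses on something with over 40 N, if the wrist force passes 120 N, or if a joint passes its speed limit or range.

## Robot

A 6-joint arm with a two-finger parallel gripper is mounted at the origin on the work surface. World frame = base frame: x ahead of the robot, y to its left, z up, the work surface at z = 0. Lengths are in m, angles in rad, forces in N, time in s.
With the tool pointing down it reaches from about 0.35 to 0.775 m from the base axis. Payload 7.3 kg.
Tool frame: the origin (TCP) lies on the centre line of the jaws, within the pads' length; the fingertips stand 14 mm ahead of it and the grasp point (between the pads) lies 5 mm behind it; x points along the fingers, z is the direction in which the jaws open and shut, and the axes are right-handed (so a half turn about x gives the same grasp; the last joint's range is limited). The gripper opens to 92 mm and grips with 3 to 60 N. Pads are 19 mm wide; open, the fingers measure 130 mm over their backs; the gripper's body (75 mm by 190 mm) begins 47 mm behind the grasp point.
Start: joints at [1.006, 0.342, 1.524, -0, 1.275, -0.146], TCP at [0.213, 0.48, 0.241] pointing down, gripper open.
Joint ranges: [-2.53, 2.53], [-0.77, 2.02], [0.04, 2.7], [-1, 4.14], [0.28, 2.66], [-3.11, 3.11]. Speed limits (rad/s): [2.57, 2.57, 3.14, 3.14, 3.14, 3.14].

## Interface

Orientations are given as a unit quaternion [x, y, z, w].
In Python, from cell import read_state, get_image, camera_model, sign_off gives the robot as it stands.
- The arm moves only by the tool play_rows, never from a script. Its argument "commands" is a list of rows, each a list of 3 entries, a list of its own where there are three numbers: the shift along the tool's x, y, z scaled (see below), then the turn about the tool's x scaled (see below), then the opening, from -1 (shut) to 1 (fully open). A call has 1 to 10 rows; each row is the pose to reach, as a shift and turn from the pose commanded when the call began, along the tool's axes at that moment, turning the shorter way round; what a row does not reach only later rows make up. The controller multiplies each number of a shift by 100 cm and each number of a turn by pi rad. A row lasts 1/8 s, in which the tool goes at most 62.5 mm and 10.7 degrees, less where a joint would pass 70% of its speed; a pose out of reach is approached as far as the arm can. A call with a number of a shift or a turn outside -1 to 1 is refused whole. A call with a gripper value outside its range is refused whole. The fingers move at their own pace and stop on an object; "grip_force" is the grip in N (left out, the last holds). Time passes only in rows, so rows that repeat a pose let the fingers close. It gives the time, the measured TCP pose, the force and the opening at its end, in the units of the state.
- read_state(): the state, without advancing time (a new reading comes with each control period).
- get_image(name): name is "scene" or "top" or "wrist"; returns the picture (480x640x3 uint8, red, green, blue); there is no depth.
- camera_model(name): a dict with "camera_matrix" (3x3 intrinsics, pixels), "dist_coeffs" ([k1, k2, p1, p2, k3] as OpenCV has them; the pictures are not rectified), "extrinsics" (4x4, takes a point from world to camera coordinates). Camera axes: x right, y down, z forward; pixel columns grow to the right and rows downward; lengths in m; the calibration is good to about 2 mm. A picture is of the moment at which its call begins: read the wrist's pose just before it. camera_model takes no time and is no camera call; for the wrist camera it gives the pose at the moment of the call.
- sign_off(): hands the job in, once; it reports no verdict.
The state is a dict: "t": time; "joint_positions": joint angles; "joint_vel": joint speeds; "effort": joint torques, N m; "tool_pos": TCP position; "ee_rot": TCP orientation; "force": force on the tool from outside, world axes, zero at the start; "moment": the same for the moment, N m; "width": finger opening in m.
Only numpy, scipy, OpenCV 4.12 (cv2) and the standard library are available. Lean on these libraries where they do the work, as an engineer would, in place of code of your own. Each camera call takes 0.05 s, during which the arm holds its last target.

## Working session

There is one attempt and no reset: what is moved stays moved. The work goes in short steps, Python scripts to look and compute and a tool call to move; the robot and the scene stay as the last step left them, time stands still between calls to the robot, and variables do not carry over. Pictures are saved under pics/ and viewed, and the job is handed in when it is done.

Besides the shell and the picture viewer there is one more tool, called as a command line: name --argument value ..., lists and objects as JSON in quotes. play_rows: Moves the arm, as the interface text tells. Its arguments: {"type":"object","properties":{"commands":{"type":"array","items":{"type":"array"}},"grip_force":{"type":"number"}},"required":["commands"]}

```bash
ls; mkdir -p pics; python3 - <<'E'
from cell import *
import cv2,numpy as np
s=read_state();print({k:np.round(v,3).tolist() for k,v in s.items()})
for n in("scene","top"):
    m=camera_model(n);print(n,np.round(m["camera_matrix"],1).tolist(),m["dist_coeffs"],np.round(m["extrinsics"],4).tolist())
    cv2.imwrite(f"pics/{n}0.png",get_image(n)[:,:,::-1])
E
```

```text
pics
{'t': 0.0, 'joint_positions': [1.006, 0.343, 1.525, 0.0, 1.275, -0.146], 'joint_vel': [-0.002, -0.0, 0.0, -0.002, -0.0, 0.0], 'effort': [-0.001, -43.126, -24.421, 0.072, 0.056, -0.0], 'tool_pos': [0.213, 0.479, 0.24], 'ee_rot': [-0.385, 0.594, 0.385, 0.593], 'force': [-0.051, 0.067, 0.436], 'moment': [0.012, -0.004, 0.051], 'width': 0.092}
scene [[456.5, 0.0, 323.6], [0.0, 456.5, 238.8], [0.0, 0.0, 1.0]] [-0.11883173  0.          0.          0.          0.        ] [[-0.7661, 0.6425, -0.018, 0.3705], [0.451, 0.5173, -0.7273, -0.1379], [-0.458, -0.5653, -0.6861, 1.1623], [0.0, 0.0, 0.0, 1.0]]
top [[595.3, 0.0, 322.0], [0.0, 595.3, 236.0], [0.0, 0.0, 1.0]] [-0.09081901  0.          0.          0.          0.        ] [[0.0279, -0.9994, 0.0195, -0.0355], [-0.9956, -0.0295, -0.0885, 0.4895], [0.089, -0.017, -0.9959, 1.3719], [0.0, 0.0, 0.0, 1.0]]
```

View pics/scene0.png

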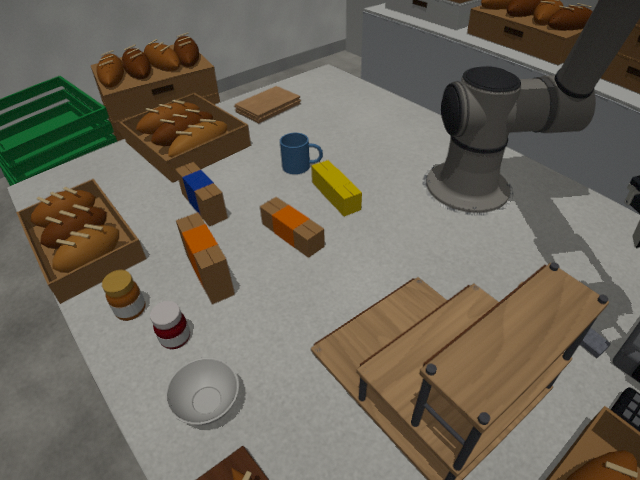

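View pics/top0.png

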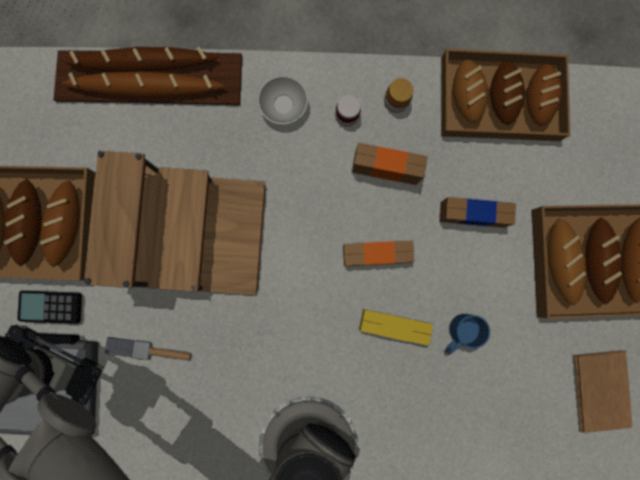

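The top view shows these candidates: an orange-sleeved carton at (378,253), a larger orange-sleeved one at (390,163), the blue-sleeved reserved one at (478,212), and a yellow look-alike at (396,328). I read (378,253) as short, since it is also the lower one in the scene view at (292,226). I read (390,163) as tall, matching scene (205,257). The rack is at top (205,235), stepping up to the left. Next I'll check this with a close crop.

```bash
python3 - <<'E'
import cv2
a=cv2.imread("pics/top0.png")
cv2.imwrite("pics/c1.png",cv2.resize(a[130:290,330:530],None,fx=4,fy=4 if 0 else 3.7,interpolation=cv2.INTER_CUBIC))
cv2.imwrite("pics/c2.png",cv2.resize(a[140:305,80:280],None,fx=4,fy=3.6,interpolation=cv2.INTER_CUBIC))
E
```

```text
(no output)
```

View pics/c1.png

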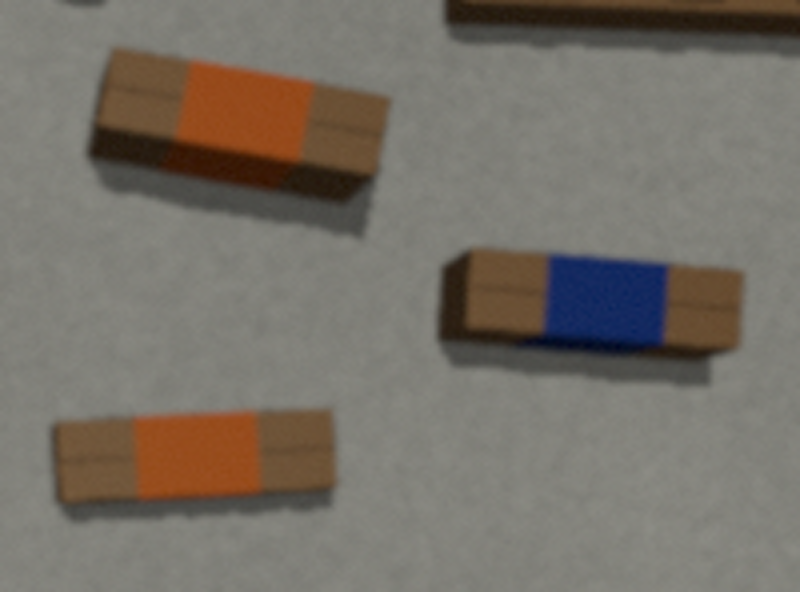

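View pics/c2.png

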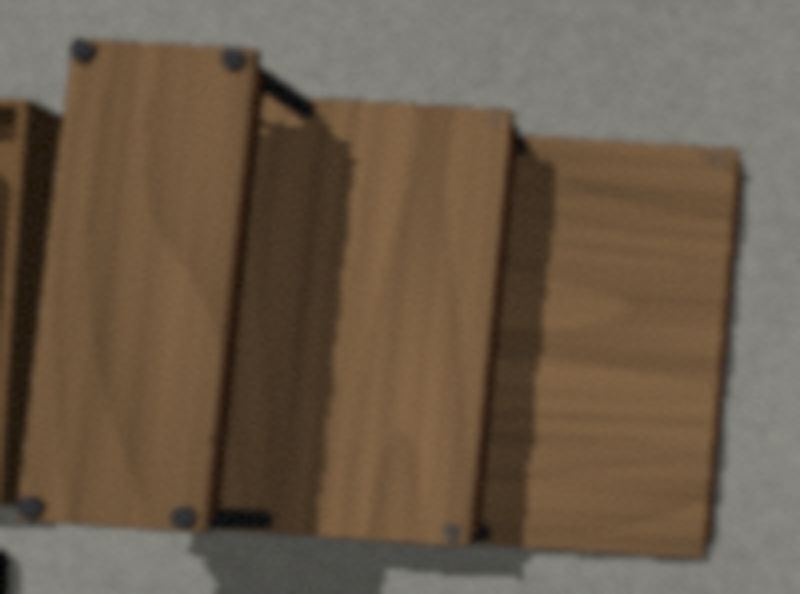

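The crop confirms it. Tall is the orange carton with deep visible sides at (390,163), short is the one with no visible sides at (378,253), and the blue one sits between them. The rack edges are clear, so I'll measure now.

```bash
cat > h.py <<'E'
import cv2,numpy as np
from cell import *
def cast(n,px,z,m=None):
    m=m or camera_model(n);E=m["extrinsics"];R=E[:3,:3];t=E[:3,3]
    u=cv2.undistortPoints(np.array(px,float).reshape(-1,1,2),m["camera_matrix"],m["dist_coeffs"]).reshape(-1,2)
    d=np.c_[u,np.ones(len(u))]@R; C=-R.T@t
    return C+d*((z-C[2])/d[:,2])[:,None]
E
python3 - <<'E'
from h import *
a=cv2.imread("pics/top0.png");b=a.astype(int);hsv=cv2.cvtColor(a,cv2.COLOR_BGR2HSV)
def box(seed,z,vmin):
    w=((hsv[...,1]>75)&(hsv[...,2]>vmin)).astype(np.uint8)
    blue=((hsv[...,0]>100)&(hsv[...,0]<130)&(hsv[...,1]>150)&(hsv[...,2]>vmin)).astype(np.uint8)
    w|=blue
    n,l=cv2.connectedComponents(cv2.morphologyEx(w,cv2.MORPH_CLOSE,np.ones((3,3))));k=l[seed[1],seed[0]]
    c,_=cv2.findContours((l==k).astype(np.uint8),cv2.RETR_EXTERNAL,cv2.CHAIN_APPROX_NONE)
    P=cast("top",c[0].reshape(-1,2),z)[:,:2].astype(np.float32)*1000
    r=cv2.minAreaRect(P);bp=cv2.boxPoints(r);e=[bp[1]-bp[0],bp[2]-bp[1]];e=max(e,key=np.linalg.norm)
    print(seed,np.round(r[0],1),np.round(r[1],1),"yaw",np.degrees(np.arctan2(e[1],e[0]))%180, len(c[0]))
for v in(75,90):
    box((378,253),.055,v);box((390,163),.105,v)
for v in (60,75): box((478,212),.08,v)
f=np.array
for p,z,x in(([(265,181.7),(256.75,294.7)],.02,-.1),([(208,171.1),(198,290.8)],.107,.02),([(144.3,153.9),(132.5,287.2)],.244,.125),([(97.5,151.7),(85.5,284.4)],.244,.22)):
    P=cast("top",p,z)[:,:2];e=P[0]-P[1];xa=f([-e[1],e[0]])/np.linalg.norm(e)
    print(np.round(P,4).tolist(),"w",np.linalg.norm(e).round(4),"xdir",np.degrees(np.arctan2(xa[1],xa[0])).round(2),"low origin",(P.mean(0)-x*xa).round(4))
E
```

```text
(378, 253) [ 452.6 -150.9] [ 54.1 159.2] yaw 94.7602 175
(390, 163) [ 659.1 -167.9] [159.5  53.7] yaw 81.18335 175
(378, 253) [ 453. -151.] [ 53.3 159. ] yaw 94.601295 173
(390, 163) [ 659.6 -168.6] [158.1  52.5] yaw 80.47595 173
(478, 212) [ 554.4 -379.8] [160.2  50.8] yaw 86.74267 173
(478, 212) [ 554.8 -380.4] [158.8  49.9] yaw 86.49229 173
[[0.6154, 0.1169], [0.3491, 0.1264]] w 0.2664 xdir 87.95 low origin [0.4858 0.2216]
[[0.6199, 0.2373], [0.3548, 0.2472]] w 0.2654 xdir 87.86 low origin [0.4866 0.2222]
[[0.6248, 0.3423], [0.3588, 0.3508]] w 0.2661 xdir 88.16 low origin [0.4878 0.2216]
[[0.627, 0.4378], [0.3611, 0.445]] w 0.266 xdir 88.45 low origin [0.4882 0.2215]
```

```bash
cat >> h.py <<'E'
from scipy.spatial.transform import Rotation as Ro
def plan(x,y,z,jaw):
    "shift in tool axes (m) and turn/pi to world TCP and jaw axis yaw deg (mod 180)"
    s=read_state();R=Ro.from_quat(s["ee_rot"]).as_matrix();p=np.array(s["tool_pos"])
    d=R.T@(np.array([x,y,z])-p)
    cur=np.degrees(np.arctan2(R[1,2],R[0,2]));
    dy=(jaw-cur+90)%180-90
    print("tcp",p.round(4),"xaxis",R[:,0].round(3),"jaw",cur.round(2),"shift",d.round(4),"turn/pi",round(-dy/180,4),"q",np.round(s["joint_positions"],2),"w",round(s["width"],4),"F",np.round(s["force"],1),"t",s["t"])
E
python3 -c "
from h import *
plan(.457,-.196,.2,4.7)"
```

```text
tcp [0.2133 0.4794 0.2401] xaxis [-0.001 -0.001 -1.   ] jaw 66.0 shift [ 0.0407 -0.4973 -0.5178] turn/pi 0.3406 q [ 1.01  0.34  1.52  0.    1.28 -0.15] w 0.0919 F [0.5 0.4 0.6] t 0.1
```

play_rows --commands '[[[-0.1, 0, 0], 0, 1], [[-0.1, 0, 0], 0, 1], [[-0.1, -0.39, -0.24], 0.2, 1], [[-0.1, -0.39, -0.24], 0.2, 1], [[-0.1, -0.39, -0.24], 0.2, 1], [[-0.1, -0.39, -0.24], 0.34, 1], [[-0.1, -0.39, -0.24], 0.34, 1], [[-0.1, -0.39, -0.24], 0.34, 1], [[-0.1, -0.39, -0.24], 0.34, 1], [[-0.1, -0.39, -0.24], 0.34, 1]]'

```text
t: 1.35
tool_pos: [0.4734, 0.099, 0.34]
ee_rot: [-0.028, 0.707, 0.028, 0.706]
force: [-0.9, 1.2, 0.2]
width: 0.092
```

```bash
python3 -c "
from h import *
plan(.457,-.196,.15,4.7)"
```

```text
tcp [0.4734 0.099  0.34  ] xaxis [-0.001 -0.    -1.   ] jaw 4.59 shift [ 0.1902 -0.2927 -0.0397] turn/pi -0.0006 q [ 0.05  0.2   1.44 -0.    1.5  -0.03] w 0.092 F [-0.9  1.2  0.2] t 1.35
```

play_rows --commands '[[[0.0, -0.293, -0.04], 0, 1], [[0.1, -0.293, -0.04], 0, 1], [[0.1, -0.293, -0.04], 0, 1], [[0.19, -0.293, -0.04], 0, 1], [[0.19, -0.293, -0.04], 0, 1], [[0.19, -0.293, -0.04], 0, 1], [[0.19, -0.293, -0.04], 0, 1], [[0.19, -0.293, -0.04], 0, 1]]'

```text
t: 2.35
tool_pos: [0.4573, -0.1928, 0.1513]
ee_rot: [-0.03, 0.706, 0.03, 0.707]
force: [0.8, -0.6, 0.3]
width: 0.0918
```

```bash
python3 - <<'E'
from h import *
plan(.4567,-.196,.022,4.7)
m=camera_model("wrist");a=get_image("wrist");cv2.imwrite("pics/w1.png",a[:,:,::-1])
h=cv2.cvtColor(a,cv2.COLOR_RGB2HSV)
print(np.round(m["extrinsics"],3).tolist())
E
```

```text
tcp [ 0.4573 -0.1928  0.1513] xaxis [ 0.  0. -1.] jaw 4.82 shift [ 0.1293 -0.0032 -0.0009] turn/pi 0.0007 q [-0.55  0.38  1.73  0.    1.02 -0.64] w 0.0918 F [ 0.8 -0.6  0.3] t 2.35
[[0.997, 0.083, 0.001, -0.44], [0.08, -0.954, 0.289, -0.231], [0.025, -0.288, -0.957, 0.239], [0.0, 0.0, 0.0, 1.0]]
```

View pics/w1.png

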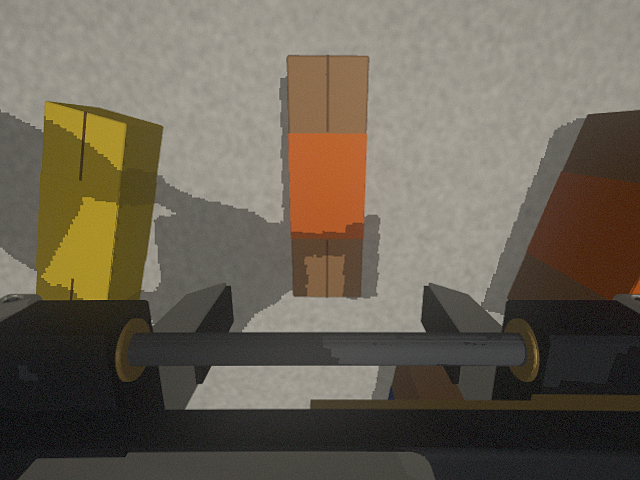

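The wrist view shows the orange short carton centred between the jaws: its seam is at column 327, and its near end is at row 297. The yellow look-alike is clear on the left at (90,200), and the tall carton is on the right at (590,210). I'll descend now.

play_rows --commands '[[[0.05, -0.003, -0.001], 0, 1], [[0.1, -0.003, -0.001], 0, 1], [[0.128, -0.003, -0.001], 0, 1], [[0.128, -0.003, -0.001], 0, 1], [[0.128, -0.003, -0.001], 0, 1], [[0.128, -0.003, -0.001], 0, -1], [[0.128, -0.003, -0.001], 0, -1], [[0.128, -0.003, -0.001], 0, -1], [[0.128, -0.003, -0.001], 0, -1], [[0.128, -0.003, -0.001], 0, -1]]' --grip_force 40

```text
t: 3.65
tool_pos: [0.4562, -0.1967, 0.0228]
ee_rot: [-0.03, 0.706, 0.03, 0.707]
force: [-0.1, -0.1, 0.9]
width: 0.0499
```

```bash
python3 - <<'E'
from h import *
plan(.487,.0,.09,-2)
E
```

```text
tcp [ 0.4562 -0.1967  0.0228] xaxis [ 0. -0. -1.] jaw 4.8 shift [-0.0672  0.1934  0.0472] turn/pi 0.0378 q [-0.56  0.58  1.85  0.    0.71 -0.65] w 0.0499 F [-0.1 -0.1  0.9] t 3.65
```

play_rows --commands '[[[-0.03, 0, 0], 0, -1], [[-0.05, 0, 0], 0, -1], [[-0.05, 0.04, 0.01], 0.01, -1], [[-0.05, 0.08, 0.02], 0.02, -1], [[-0.05, 0.12, 0.035], 0.03, -1], [[-0.05, 0.16, 0.045], 0.038, -1], [[-0.05, 0.16, 0.045], 0.038, -1], [[-0.05, 0.16, 0.045], 0.038, -1]]'

```text
t: 4.65
tool_pos: [0.4874, -0.0336, 0.0726]
ee_rot: [0.012, 0.707, -0.012, 0.707]
force: [-0.4, -1.1, -1.4]
width: 0.0496
```

```bash
python3 - <<'E'
from h import *
plan(.4855,.18,.052,-2)
m=camera_model("wrist");a=get_image("wrist");cv2.imwrite("pics/w2.png",a[:,:,::-1])
a=get_image("scene");cv2.imwrite("pics/s2.png",a[:,:,::-1])
E
```

```text
tcp [ 0.4874 -0.0336  0.0726] xaxis [-0. -0. -1.] jaw -1.99 shift [ 0.0205  0.2134 -0.0093] turn/pi 0.0001 q [-0.23  0.49  1.84 -0.    0.82 -0.19] w 0.0496 F [-0.4 -1.1 -1.4] t 4.65
```

View pics/w2.png

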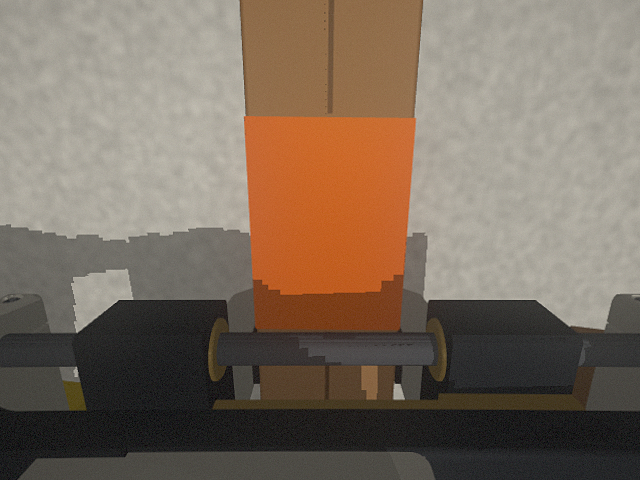

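View pics/s2.png

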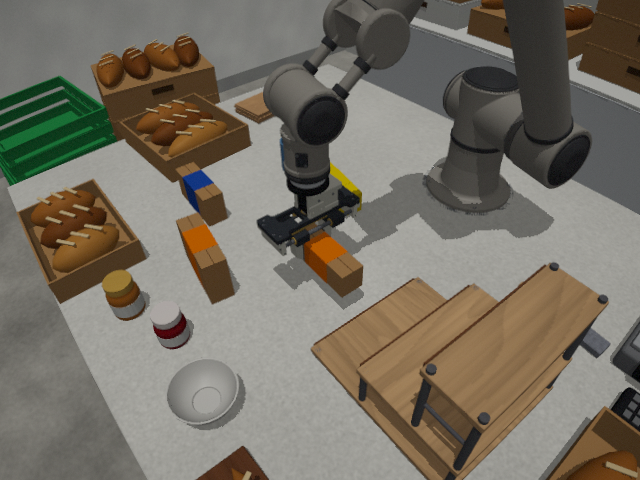

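The scene view shows the short carton held level in front of the rack, with its far end at (348,280). I'll slide it in with about 9 mm over the board and about 11 mm under the upper board.

play_rows --commands '[[[0.02, 0.03, -0.003], 0, -1], [[0.02, 0.06, -0.005], 0, -1], [[0.0205, 0.09, -0.009], 0, -1], [[0.0205, 0.12, -0.009], 0, -1], [[0.0205, 0.15, -0.009], 0, -1], [[0.0205, 0.18, -0.009], 0, -1], [[0.0205, 0.2, -0.009], 0, -1], [[0.0205, 0.213, -0.009], 0, -1], [[0.0205, 0.213, -0.009], 0, -1], [[0.0205, 0.213, -0.009], 0, -1]]'

```text
t: 6.0
tool_pos: [0.4861, 0.1789, 0.0521]
ee_rot: [0.013, 0.707, -0.013, 0.707]
force: [-0.0, -0.3, -1.1]
width: 0.0499
```

```bash
python3 - <<'E'
from h import *
plan(.4855,.18,.043,-2)
E
```

```text
tcp [0.4861 0.1789 0.0521] xaxis [-0. -0. -1.] jaw -2.08 shift [ 0.0091  0.001  -0.0007] turn/pi -0.0005 q [ 0.2   0.56  1.77 -0.    0.81  0.24] w 0.0499 F [-0.  -0.3 -1.1] t 6.0
```

No contact. Next I'll lower it 8 mm and release.

play_rows --commands '[[[0.003, 0, 0], 0, -1], [[0.006, 0, 0], 0, -1], [[0.008, 0, 0], 0, -1], [[0.008, 0, 0], 0, -1], [[0.008, 0, 0], 0, 0.3], [[0.008, 0, 0], 0, 0.3], [[0.008, 0, 0], 0, 0.3], [[0.008, 0, 0], 0, 0.3]]'

```text
t: 7.0
tool_pos: [0.4862, 0.1798, 0.0443]
ee_rot: [0.013, 0.707, -0.013, 0.707]
force: [-0.9, 0.2, -0.5]
width: 0.0596
```

play_rows --commands '[[[-0.05, 0, 0], 0, 0.5], [[-0.1, 0, 0], 0, 1], [[-0.15, -0.05, 0], 0, 1], [[-0.15, -0.1, 0], 0, 1], [[-0.15, -0.15, 0], 0, 1], [[-0.15, -0.2, 0.04], 0, 1], [[-0.15, -0.2, 0.06], 0, 1], [[-0.15, -0.2, 0.06], 0, 1]]'

```text
t: 8.0
tool_pos: [0.5396, -0.0229, 0.1938]
ee_rot: [0.013, 0.707, -0.013, 0.707]
force: [0.0, -0.3, -0.5]
width: 0.092
```

```bash
python3 - <<'E'
from h import *
plan(.652,-.2125,.19,-9.2)
for n in("top","scene"):
    a=get_image(n);cv2.imwrite(f"pics/{n}3.png",a[:,:,::-1])
E
```

```text
tcp [ 0.5396 -0.0229  0.1938] xaxis [-0.  0. -1.] jaw -2.11 shift [ 0.0038 -0.1853  0.1193] turn/pi 0.0394 q [-0.18  0.41  1.55  0.    1.18 -0.15] w 0.092 F [ 0.  -0.3 -0.5] t 8.0
```

View pics/top3.png

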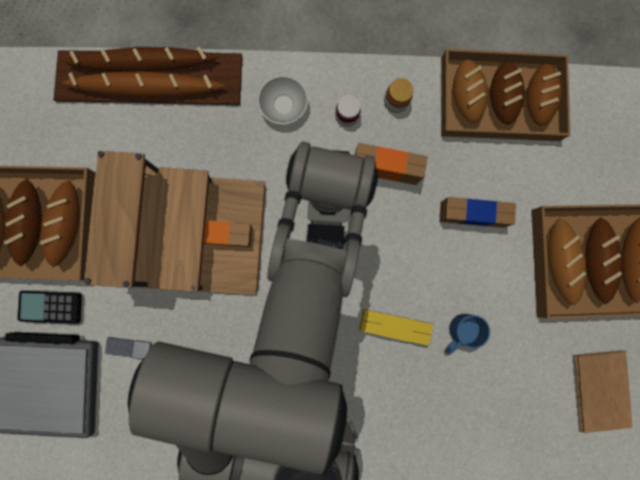

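View pics/scene3.png

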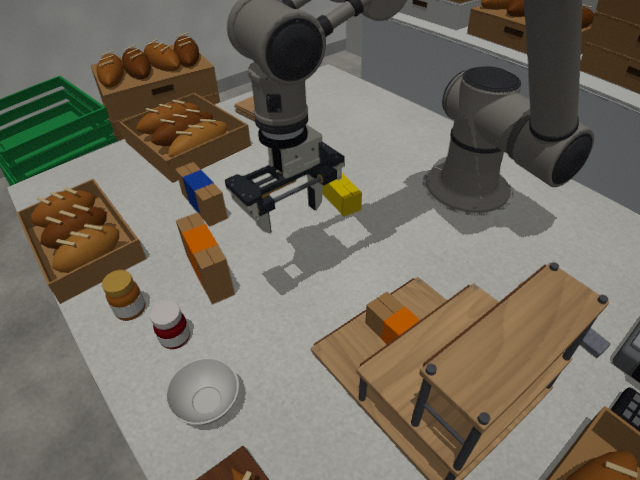

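The short carton stands on the lower board with its near end at top (249,234), and its far half is under the upper board. Now for the tall one.

play_rows --commands '[[[0, -0.05, 0.03], 0.01, 1], [[0, -0.1, 0.06], 0.02, 1], [[0, -0.15, 0.09], 0.04, 1], [[0, -0.185, 0.119], 0.04, 1], [[0, -0.185, 0.119], 0.04, 1], [[0, -0.185, 0.119], 0.04, 1], [[0, -0.185, 0.119], 0.04, 1]]'

```text
t: 8.98
tool_pos: [0.6509, -0.2096, 0.1948]
ee_rot: [0.056, 0.705, -0.056, 0.705]
force: [-0.2, -0.1, 0.3]
width: 0.0916
```

```bash
python3 - <<'E'
from h import *
plan(.652,-.2125,.07,-9.2)
m=camera_model("wrist");a=get_image("wrist");cv2.imwrite("pics/w4.png",a[:,:,::-1])
E
```

```text
tcp [ 0.6509 -0.2096  0.1948] xaxis [-0.  0. -1.] jaw -9.13 shift [ 0.1248 -0.0027  0.0016] turn/pi 0.0004 q [-0.42  0.67  1.09  0.    1.38 -0.26] w 0.0916 F [-0.2 -0.1  0.3] t 8.975
```

View pics/w4.png

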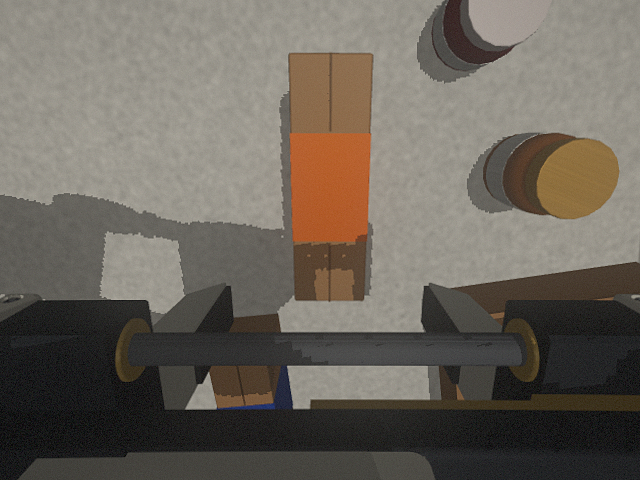

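The tall carton is centred between the jaws: seam at column 331, near end at row 300. The blue one is behind, at (250,370), outside the jaw plane. I'll descend and grip.

play_rows --commands '[[[0.05, -0.003, 0.002], 0, 1], [[0.1, -0.003, 0.002], 0, 1], [[0.125, -0.003, 0.002], 0, 1], [[0.125, -0.003, 0.002], 0, 1], [[0.125, -0.003, 0.002], 0, 1], [[0.125, -0.003, 0.002], 0, -1], [[0.125, -0.003, 0.002], 0, -1], [[0.125, -0.003, 0.002], 0, -1], [[0.125, -0.003, 0.002], 0, -1], [[0.125, -0.003, 0.002], 0, -1]]' --grip_force 40

```text
t: 10.28
tool_pos: [0.6528, -0.2146, 0.0692]
ee_rot: [0.057, 0.705, -0.057, 0.705]
force: [-0.5, 0.1, 0.9]
width: 0.0502
```

```bash
python3 - <<'E'
from h import *
plan(.487,.1,.187,-2)
E
```

```text
tcp [ 0.6528 -0.2146  0.0692] xaxis [-0.  0. -1.] jaw -9.24 shift [-0.1177  0.2839 -0.2142] turn/pi -0.0402 q [-0.43  0.79  1.22  0.    1.13 -0.27] w 0.0502 F [-0.5  0.1  0.9] t 10.275
```

play_rows --commands '[[[-0.04, 0, 0], 0, -1], [[-0.08, 0, 0], 0, -1], [[-0.118, 0, 0], 0, -1], [[-0.118, 0.05, -0.04], -0.01, -1], [[-0.118, 0.1, -0.08], -0.02, -1], [[-0.118, 0.15, -0.12], -0.03, -1], [[-0.118, 0.2, -0.16], -0.04, -1], [[-0.118, 0.235, -0.205], -0.04, -1], [[-0.118, 0.235, -0.205], -0.04, -1], [[-0.118, 0.235, -0.205], -0.04, -1]]'

```text
t: 11.52
tool_pos: [0.4888, 0.0501, 0.1875]
ee_rot: [0.012, 0.707, -0.012, 0.707]
force: [1.0, 0.6, -1.5]
width: 0.0497
```

```bash
python3 - <<'E'
from h import *
plan(.4893,.293,.187,-2)
a=get_image("scene");cv2.imwrite("pics/s5.png",a[:,:,::-1])
E
```

```text
tcp [0.4888 0.0501 0.1875] xaxis [ 0.001 -0.    -1.   ] jaw -2.0 shift [ 0.0004  0.2428 -0.0079] turn/pi 0.0 q [-0.05  0.33  1.7  -0.    1.11 -0.02] w 0.0497 F [ 1.   0.6 -1.5] t 11.525
```

View pics/s5.png

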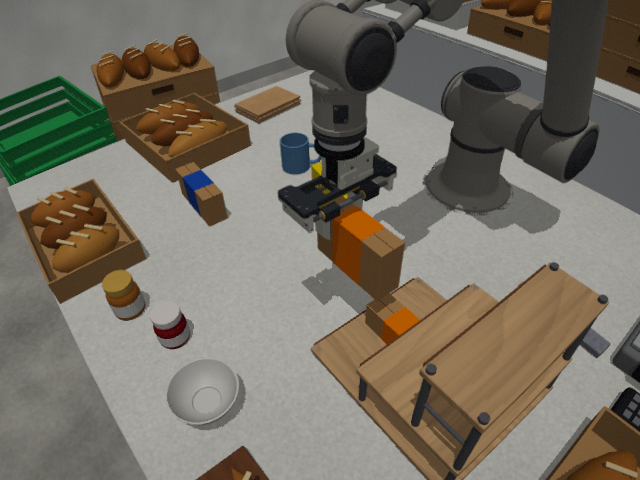

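The tall carton is held in front of the rack with its far end at scene (385,260), and it looks level. I'll slide it in stages.

play_rows --commands '[[[0, 0.03, -0.002], 0, -1], [[0, 0.06, -0.004], 0, -1], [[0, 0.09, -0.006], 0, -1], [[0, 0.12, -0.008], 0, -1], [[0, 0.15, -0.008], 0, -1], [[0, 0.165, -0.008], 0, -1], [[0, 0.165, -0.008], 0, -1], [[0, 0.165, -0.008], 0, -1]]'

```text
t: 12.58
tool_pos: [0.4863, 0.2143, 0.187]
ee_rot: [0.013, 0.707, -0.013, 0.707]
force: [-0.4, -0.8, -1.3]
width: 0.0497
```

```bash
python3 - <<'E'
from h import *
plan(.4893,.293,.187,-2)
a=get_image("scene");cv2.imwrite("pics/s6.png",cv2.resize(a[180:480,270:640,::-1],None,fx=2,fy=2))
E
```

```text
tcp [0.4863 0.2143 0.187 ] xaxis [-0.    -0.001 -1.   ] jaw -2.09 shift [-0.      0.0787  0.0001] turn/pi -0.0005 q [ 0.27  0.4   1.59 -0.    1.15  0.31] w 0.0497 F [-0.4 -0.8 -1.3] t 12.575
```

View pics/s6.png

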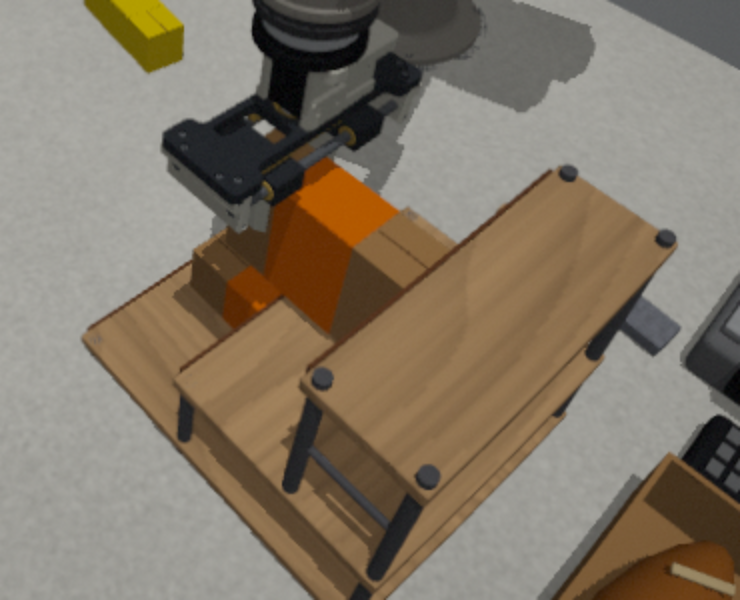

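No contact force, and the carton's leading edge is just reaching the roof edge. I'll carry on.

play_rows --commands '[[[0, 0.02, 0.0], 0, -1], [[0, 0.04, 0.0], 0, -1], [[0, 0.06, 0.0], 0, -1], [[0, 0.076, 0.0], 0, -1], [[0, 0.076, 0.0], 0, -1], [[0, 0.076, 0.0], 0, -1], [[0.005, 0.076, 0.0], 0, -1], [[0.0085, 0.076, 0.0], 0, -1], [[0.0085, 0.076, 0], 0, -1]]'

```text
t: 13.75
tool_pos: [0.4886, 0.291, 0.1783]
ee_rot: [0.013, 0.707, -0.013, 0.707]
force: [0.3, 0.6, -1.3]
width: 0.0498
```

```bash
python3 - <<'E'
from h import *
plan(.4893,.291,.176,-2)
a=get_image("scene");cv2.imwrite("pics/s7.png",cv2.resize(a[180:480,270:640,::-1],None,fx=2,fy=2))
E
```

```text
tcp [0.4886 0.291  0.1783] xaxis [-0.001 -0.    -1.   ] jaw -2.06 shift [0.0023 0.0001 0.0007] turn/pi -0.0004 q [0.4  0.48 1.49 0.   1.17 0.44] w 0.0498 F [ 0.3  0.6 -1.3] t 13.75
```

View pics/s7.png

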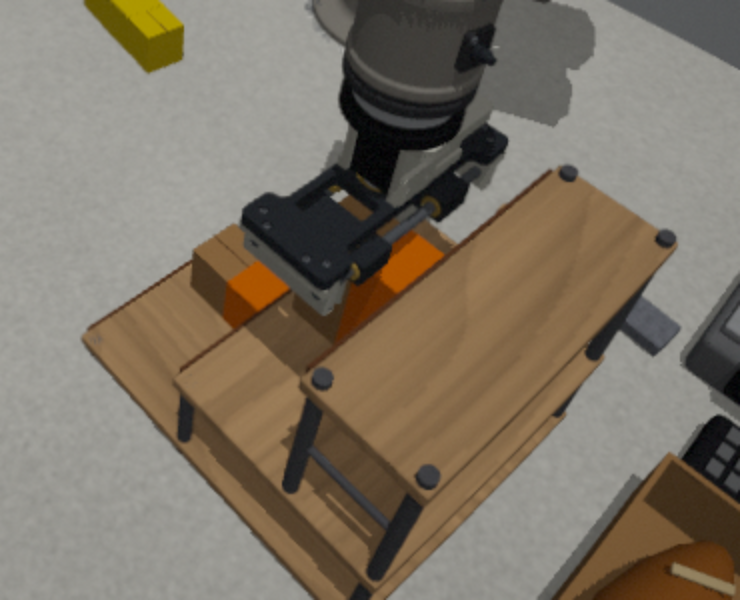

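The tall carton is under the roof with no contact. I'll lower it the last 2 mm, release, and retreat straight up.

play_rows --commands '[[[0.002, 0, 0], 0, -1], [[0.002, 0, 0], 0, -1], [[0.002, 0, 0], 0, 0.3], [[0.002, 0, 0], 0, 0.3], [[0.002, 0, 0], 0, 0.3], [[0.002, 0, 0], 0, 0.3]]'

```text
t: 14.55
tool_pos: [0.4888, 0.2914, 0.1768]
ee_rot: [0.013, 0.707, -0.013, 0.707]
force: [0.2, -0.3, -0.3]
width: 0.0599
```

play_rows --commands '[[[-0.05, 0, 0], 0, 0.5], [[-0.1, 0, 0], 0, 0.5], [[-0.13, -0.05, 0], 0, 1], [[-0.13, -0.1, 0], 0, 1], [[-0.13, -0.15, 0], 0, 1], [[-0.13, -0.2, 0], 0, 1], [[-0.13, -0.25, 0], 0, 1], [[-0.13, -0.3, 0], 0, 1], [[-0.13, -0.3, 0], 0, 1], [[-0.13, -0.3, 0], 0, 1]]'

```text
t: 15.8
tool_pos: [0.4781, -0.0081, 0.3068]
ee_rot: [0.013, 0.707, -0.013, 0.707]
force: [-0.1, 1.0, 0.7]
width: 0.0919
```

```bash
python3 - <<'E'
from h import *
plan(.4893,.291,.176,-2)
a=get_image("scene");cv2.imwrite("pics/s8.png",cv2.resize(a[180:480,270:640,::-1],None,fx=2,fy=2))
a=get_image("top");cv2.imwrite("pics/t8.png",a[:,:,::-1]);cv2.imwrite("pics/t8c.png",cv2.resize(a[140:305,80:280,::-1],None,fx=4,fy=3.6,interpolation=cv2.INTER_CUBIC))
E
```

```text
tcp [ 0.4781 -0.0081  0.3068] xaxis [ 0.     0.001 -1.   ] jaw -2.08 shift [0.131  0.2992 0.0003] turn/pi -0.0004 q [-0.18  0.21  1.52  0.    1.41 -0.14] w 0.0919 F [-0.1  1.   0.7] t 15.8
```

View pics/s8.png

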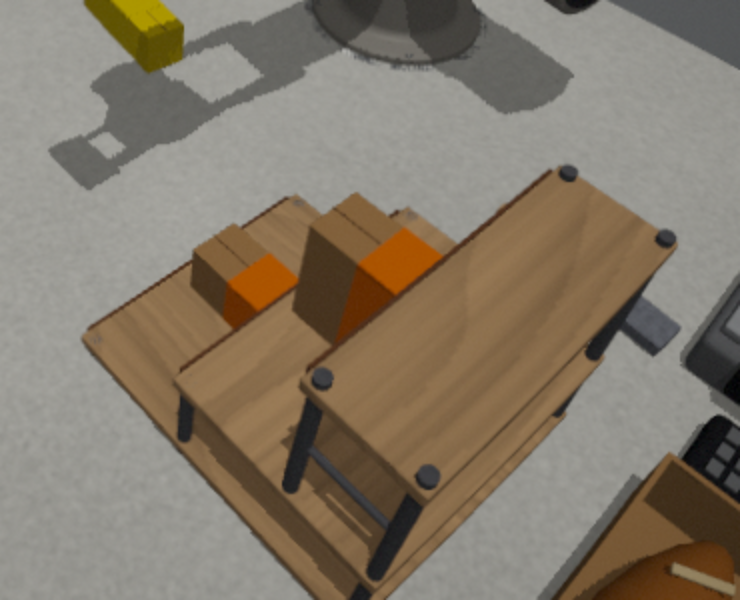

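View pics/t8c.png

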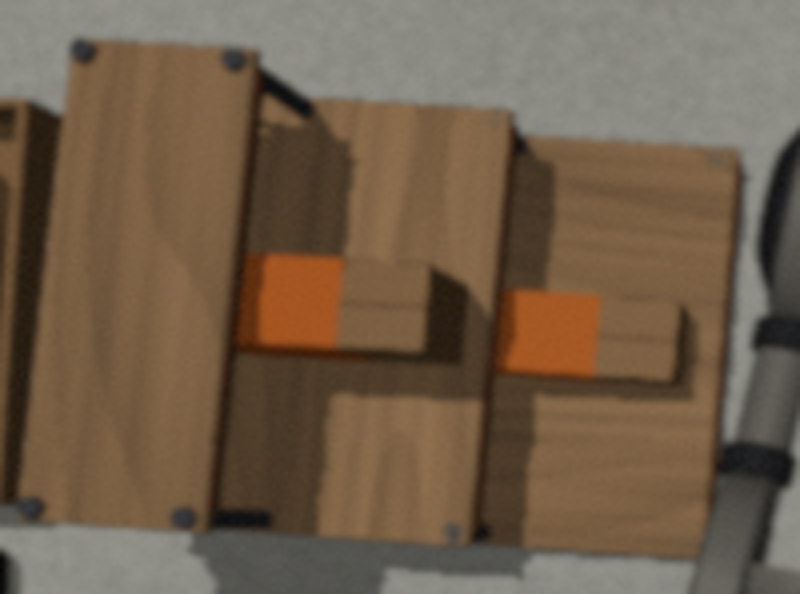

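View pics/t8.png

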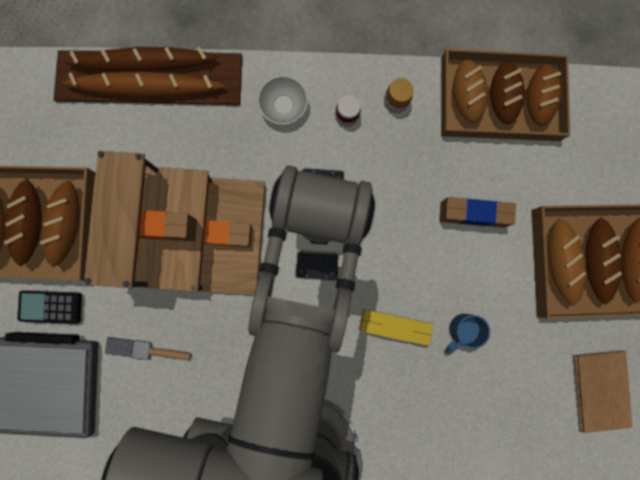

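```bash
python3 - <<'E'
from h import *
L=np.array([.487,.222]);a=np.radians(88);X=np.array([np.cos(a),np.sin(a)]);Y=np.array([-X[1],X[0]])
for n,p,z,o in(("short",[(682,302),(672,380)],.075,L),("tall",[(433,263),(424,353)],.212,L+.112*X)):
    P=cast("top",[(80+u/4,140+v/3.6) for u,v in p],z)[:,:2];e=P[0]-P[1]
    c=P.mean(0)+.08*X-o;print(n,"x",(c@X).round(4),"y",(c@Y).round(4),"w",np.linalg.norm(e).round(4),"end yaw",(np.degrees(np.arctan2(e[1],e[0]))+90-88).round(1))
sign_off()
E
```

```text
short x 0.0012 y 0.0005 w 0.0492 end yaw -2.3
tall x 0.0014 y 0.0016 w 0.051 end yaw -0.4
the job is handed in; nothing more can be done
```

Both orange-sleeved cartons are in the rack and the job is handed in. No verdict came back, so this rests on my own last measurements. I gripped each carton across its width near its outer end, slid it in endways, lowered it, let go and backed the arm clear.

| Carton | Tier | Offset from target point (along x / y) | Yaw error |
|---|---|---|---|
| Short | lower | 1 mm / 1 mm | about 2° |
| Tall | upper | 1 mm / 2 mm | under 1° |

- **Fit:** in the last pictures both stand upright, with their far ends under the board above. I judged upright by eye rather than measuring it.
- **Other objects:** the blue-sleeved carton and the yellow look-alike are at the same pixels as at the start.
- **Forces and time:** the force readings I took stayed around 2 N or less. The arm stood clear at about 16 s of the 58 s allowed.
- **Failed checks:** none failed or disagreed.

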